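Close the mosaic jig: cam to its low point, then slide home

ROBOT

A 6-joint arm with a two-finger parallel gripper is mounted at the origin on the work surface. World frame = base frame: x ahead of the robot, y to its left, z up, the work surface at z = 0. Lengths are in m, angles in rad, forces in N, time in s.
With the tool pointing down it reaches from about 0.325 to 0.775 m from the base axis. Payload 5.5 kg.
Tool frame: the origin (TCP) lies midway between the tips of the shut fingers; the grasp point (between the pads) lies 19 mm behind it; z points along the fingers, y is the line along which they close (so a half turn about z gives the same grasp; the last joint's range is limited). The gripper opens to 88 mm and grips with 3 to 60 N. Pads are 20 mm wide; open, the fingers measure 115 mm over their backs; the gripper's body (75 mm by 178 mm) begins 61 mm behind the grasp point.
Start: joints at [-1.257, 0.091, 1.231, -0, 1.82, -0.057], TCP at [0.217, -0.559, 0.223] pointing down, gripper open.
Joint ranges: [-2.87, 2.87], [-0.86, 2.18], [0.17, 2.46], [-1.51, 4.65], [0.06, 2.69], [-2.65, 2.65]. Speed limits (rad/s): [2.57, 2.57, 3.01, 3.14, 3.14, 3.14].

INTERFACE

Orientations are given as a unit quaternion [x, y, z, w].
In Python, from cell import * gives the robot as it stands.
- The arm moves only by the tool drive_tool, never from a script. Its argument "deltas" is a list of rows, each a list of 3 entries, a list of its own where there are three numbers: the shift along the tool's x, y, z as a fraction of full scale, then the turn about the tool's z as a fraction of full scale, then the opening, from -1 (shut) to 1 (fully open). In form: [[[dx, dy, dz], spin, jaw], ...]. A call has 1 to 20 rows; each row is the pose to reach, as a shift and turn from the pose commanded when the call began, along the tool's axes at that moment; what a row does not reach only later rows make up. Full scale, the value 1, is 0.1 m for a shift and 0.5 rad for a turn. A row lasts 1/10 s, in which the tool goes at most 50 mm and 8.59 degrees, less where a joint would pass 70% of its speed; a pose out of reach is approached as far as the arm can. A call with a number of a shift or a turn outside -1 to 1 is refused whole. A call with a gripper value outside its range is refused whole. The fingers move at their own pace and stop on an object; "squeeze" is the grip in N (left out, the last holds). Time passes only in rows, so rows that repeat a pose let the fingers close. It gives the time, the measured TCP pose, the force, the opening and the grip force at its end, in the units of the state.
- get_obs(): the state, without advancing time (a new reading comes with each control period).
- camera(name): name is "scene" or "side" or "wrist"; returns a dict with "image" (400x640x3 uint8, red, green, blue), "fx", "fy", "cx", "cy" (pixels), "k1" (the pictures are not rectified: a ray, as slopes to the right and down, at radius r is drawn at 1 + k1 r^2 times it, then the intrinsics apply), "world_from_camera" (4x4, takes a point from camera to world coordinates). Camera axes: x right, y down, z forward; pixel columns grow to the right and rows downward; lengths in m; the calibration is good to about 2 mm. A picture is of the moment at which its call begins. There is no depth.
- hand_in(): hands the job in; it is judged then, once.
The state is a dict: "clock": time; "q": joint angles; "qd": joint speeds; "tau": joint torques, N m; "tcp_pos": TCP position; "tcp_rot": TCP orientation; "ft_force": force on the tool from outside, world axes, zero at the start; "moment": the same for the moment, N m; "opening": opening from 0.0 (shut) to 1.0 (fully open); "gripper_force": force on a finger pad.
Only numpy, scipy, OpenCV 4.12 (cv2) and the standard library are available. Lean on these libraries where they do the work, as an engineer would, in place of code of your own. Each camera call takes 0.05 s, during which the arm holds its last target. There are 200 camera calls.

TASK

Close the stone-holding jig on the mosaic bench with the fingertips only. First push the cam's handle round until the cam is at its low point, its handle pointing straight towards the end-stop edge of the board, directly away from the slide, and leave the slide where it stands while you do it; then push the slide's upright plate forward until the slide is fully home and its tongue has pushed the stone up to the end stop. Grasp and lift nothing, do not touch the stone with the fingers, do not disturb the other things lying about, and finish clear of everything.

Things in the scene. Friction and masses are not known exactly. Their poses are not given: they have to be found in the camera images.
- jig: Plywood board 270 x 210 x 18 mm fixed on the bench. Origin: centre of its underside; x is 'forward' (the slide's way, to the end stop), y left, z up. In its frame (mm): steel end stop at x 106 to 128, y 12 to 72, top z 50; low wooden rails (top z 34) at y 66 to 76, x -120 to 80 and y -62 to -54, x -125 to -30; cam pivot at (30, -25).
- cam_axis (a point): On the cam's vertical pivot axis, 52 mm above the bench, under a brass cap 16 mm across, 6 mm high. The cam is a dark steel eccentric disc, radius 26 mm, z 20 to 42 mm, its centre 12 mm from the pivot on the handle's side: thickest where the handle is. The steel handle bar, 14 mm wide, z 42 to 52 mm, runs from the pivot 75 mm out.
- cam (a joint): Cam angle (rad): 0 = low point, handle along the jig's +x (forward, away from the slide); grows clockwise seen from above: at +1.57 the handle points along the jig's -y, at +2.6 back towards the slide. Stops at -0.7 and +2.6, none at 0. Starts at 1.2 to 2.3. Needs about 4 N at the post and stays where it is left. More than about 0.5 rad from 0 it blocks the slide.
- handle_post (a point): Middle of the upright round wooden post on the handle, 12 mm diameter, z 52 to 92 mm above the bench (this point is at 72 mm), 70 mm from the pivot axis. The natural place to push the handle sideways.
- slide (a joint): Travel (m) of the aluminium slide along the jig's +x: 0 = back, 0.040 = fully home at its stop; starts at 0 to 0.012. Drags with about 4 N, stays where left. At 0 its cross piece (z 19 to 41 mm) covers x -66 to -26, y -50 to 62 mm of the jig frame, its front face being the follower that meets the cam; its tongue, y 22 to 62, reaches on to x 35 (75 when home).
- push_plate (a point): Centre of the rear face of the slide's upright push plate, 50 mm wide along the jig's y, 10 mm thick, z 41 to 86 mm above the bench (this point is at 63.5 mm); in the jig frame at x -66 mm + slide travel, y 25 mm. The face looks along the jig's -x; push it towards +x.
- stone: Loose pale marble block 30 x 36 x 24 mm lying on the board ahead of the tongue, between tongue and end stop. Origin: centre of its underside. Fully closed, its front face is within about 1 mm of the stop.
- glass_a: Bystander: yellow glass lump, 30 mm across, 15 mm high, on the board's rear right corner. Origin under its centre.
- glass_b: Bystander: blue glass lump, 28 mm across, 13 mm high, on the board's front right corner. Origin under its centre.
- marble_lump: Bystander: white lump, 52 mm across, 28 mm high, on the bench to the left of the jig. Origin under its centre.
- hammer: Bystander: mosaic hammer lying on the bench to the right of the jig, 205 mm long handle along its x, 200 mm curved steel head across it at x +50 mm, 28 mm high. Origin on the bench under the handle.
- tub: Bystander: white plastic cup, 72 mm across, 60 mm high, on the bench to the left of the jig. Origin under its centre.
- brush: Bystander: brush lying on the bench well to the left of the jig. Origin under its middle.

How it is judged:
By the outcome, as a careful person would: the job done as asked, in the order asked, and still so for the second after the job is handed in, with the robot touching nothing.
It also fails if it takes over 54 s, if anything falls off the work surface, if the arm or the gripper's body presses on something with over 40 N, if the wrist force passes 120 N, or if a joint passes its speed limit or range.

## Working session

There is one attempt and no reset: what is moved stays moved. The work goes in short steps, Python scripts to look and compute and a tool call to move; the robot and the scene stay as the last step left them, time stands still between calls to the robot, and variables do not carry over. Pictures are saved under pics/ and viewed, at most 10 in all, crops included, and the job is handed in when it is done.

Besides the shell and the picture viewer there is one more tool, called by a JSON object that holds its "name" and its "arguments", one argument or row to a line. drive_tool: Moves the arm, as the interface text tells. Its arguments: {"type":"object","properties":{"deltas":{"type":"array"},"squeeze":{"type":"number"}},"required":["deltas"]}

```bash
mkdir -p pics; cat > h.py <<'E'
from cell import *
import numpy as np, cv2
def snap(n,f):
    c=camera(n); cv2.imwrite(f,c["image"][:,:,::-1]); np.save(f[:-4]+'.npy',{k:c[k] for k in c if k!='image'},allow_pickle=True); return c
def K(c): return np.array([[c["fx"],0,c["cx"]],[0,c["fy"],c["cy"]],[0,0,1]])
def back(c,uv,z):
    p=np.array([(uv[0]-c["cx"])/c["fx"],(uv[1]-c["cy"])/c["fy"]]);q=p.copy()
    for _ in range(30): q=p/(1+c["k1"]*(q@q))
    T=np.array(c["world_from_camera"]);d=T[:3,:3]@np.array([*q,1]);o=T[:3,3]
    return o+d*(z-o[2])/d[2]
def load(f): return np.load(f,allow_pickle=True).item()
E
python3 -c "
from h import *
for n in ['scene','side']: c=snap(n,f'pics/{n}0.png');print(np.round(c['world_from_camera'],3).tolist(),c['fx'],c['k1'])
o=get_obs();print(o['clock'],o['tcp_pos'],o['tcp_rot'],o['opening'])"
```

```text
[[0.844, 0.381, -0.376, 0.931], [0.536, -0.592, 0.603, -0.524], [0.007, -0.711, -0.704, 0.76], [0.0, 0.0, 0.0, 1.0]] 411.4666352433365 0.02037021183042261
[[0.987, -0.117, 0.113, 0.473], [-0.162, -0.654, 0.739, -0.638], [-0.012, -0.747, -0.665, 0.73], [0.0, 0.0, 0.0, 1.0]] 374.1898872820002 -0.09051023486641367
0.1 [ 0.2173256  -0.55898657  0.221613  ] [ 9.82859538e-01  1.84353913e-01 -1.12661214e-04 -8.67004030e-04] 1.000595393265905
```

View pics/scene0.png

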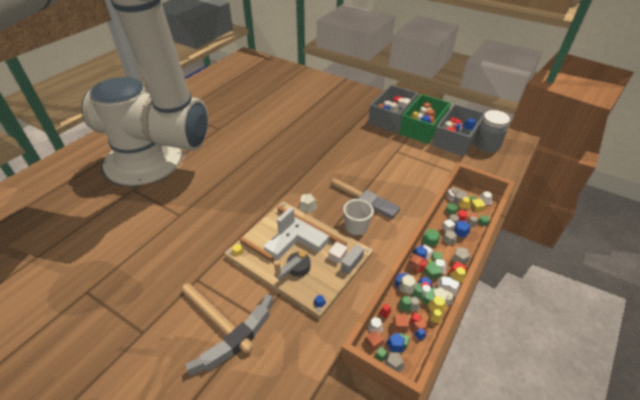

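View pics/side0.png

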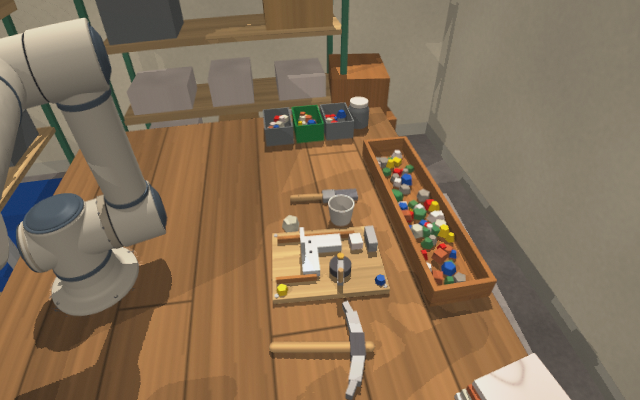

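The jig shows in both views (side: board from about (272,230) to (388,300), cam at about (340,265)). I'll enlarge both.

```bash
python3 -c "
import cv2
a=cv2.imread('pics/scene0.png')[195:325,215:385];b=cv2.imread('pics/side0.png')[215:310,260:400]
cv2.imwrite('pics/a.png',cv2.resize(a,None,fx=4.6,fy=4.6,interpolation=2));cv2.imwrite('pics/b.png',cv2.resize(b,None,fx=5.5,fy=5.5,interpolation=2))"
```

```text
(no output)
```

View pics/a.png

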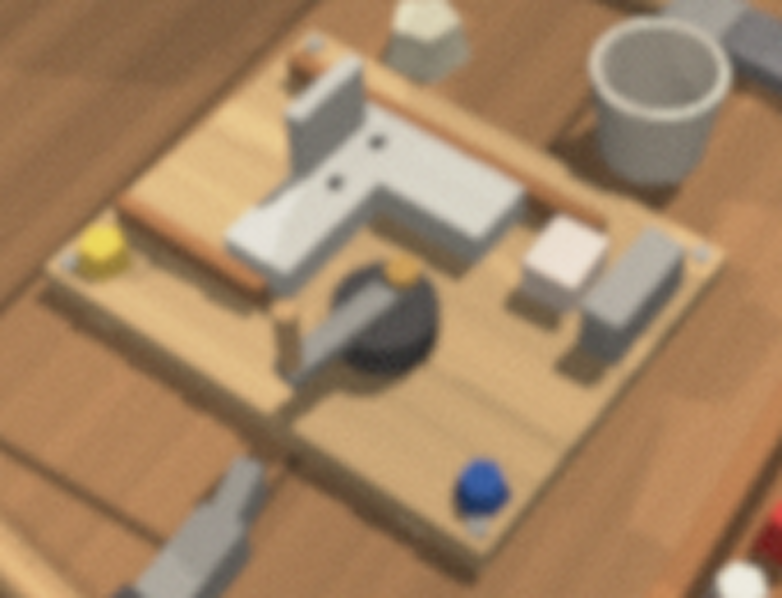

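View pics/b.png

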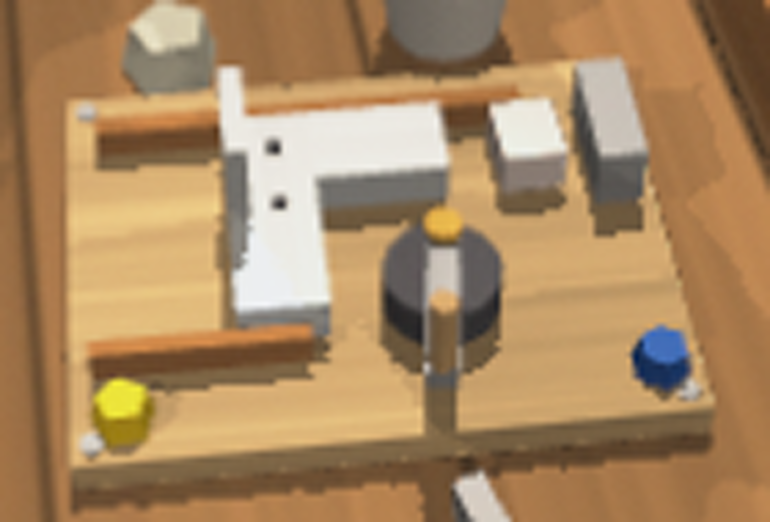

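```bash
cat > m.py <<'E'
from h import *
from scipy.optimize import least_squares
cs=load('pics/scene0.npy');cd=load('pics/side0.npy')
A=lambda x,y,z:back(cs,((x+.5)/4.6-.5+215,(y+.5)/4.6-.5+195),z)[:2]
B=lambda x,y,z:back(cd,((x+.5)/5.5-.5+260,(y+.5)/5.5-.5+215),z)[:2]
J=np.array([[-.135,-.105],[-.135,.105],[.135,.105],[.135,-.105]])
PA=[A(48,265,.018),A(315,30,.018),A(724,252,.018),A(480,553,.018)]
PB=[B(72,467,.018),B(68,100,.018),None,B(712,408,.018)]
def Rm(t): return np.array([[np.cos(t),-np.sin(t)],[np.sin(t),np.cos(t)]])
def f(p,P): return np.concatenate([Rm(p[2])@J[i]+p[:2]-P[i] for i in range(4) if P[i] is not None])
for P in (PA,PB):
    r=least_squares(f,[.55,-.25,0],args=(P,));print(r.x,np.round(r.fun*1000,1))
r=least_squares(lambda p:np.r_[f(p,PA),f(p,PB)],[.55,-.25,0]);p=r.x;print('jig',p)
inv=lambda w:np.round(1000*(Rm(p[2]).T@(w-p[:2])),1)
for n,a,b,z in (('cap',(403,264),(443,216),.058),('post',(285,306),(444,297),.092),('plate top rear L',(349,57),(219,68),.086)):
    wa,wb=A(*a,z),B(*b,z);print(n,wa,wb,inv(wa),inv(wb))
print('tongue tip L',inv(A(524,190,.041)),inv(B(443,103,.041)))
print('cross rear R',inv(A(228,238,.041)),inv(B(235,308,.041)),'front R',inv(A(277,280,.041)),inv(B(328,305,.041)))
print('stone top',inv(A(566,243,.042)),inv(B(527,127,.042)))
for n,a in (('tub',(658,80)),):print(n,A(*a,.06))
E
python3 m.py
```

```text
[ 0.57878808 -0.0446898  -0.06732507] [-2.3 -1.7 -1.6  1.4  2.5  1.1  1.4 -0.8]
[ 0.5781861  -0.04800449 -0.06578255] [-1.6  0.3 -0.8  0.5  2.4 -0.8]
jig [ 0.57852614 -0.04610455 -0.06549438]
cap [ 0.60560662 -0.06917946] [ 0.60636964 -0.07153085] [ 28.5 -21.3] [ 29.4 -23.5]
post [ 0.59086461 -0.13849347] [ 0.59163777 -0.14124081] [ 18.4 -91.4] [ 19.3 -94.1]
plate top rear L [0.52218599 0.00712733] [0.52064525 0.00614546] [-59.7  49.4] [-61.2  48.3]
tongue tip L [39.9 62.2] [41.3 59.3]
cross rear R [-58.5 -48.7] [-62.3 -50.2] front R [-22.5 -54.2] [-23.1 -52.8]
stone top [76.3 45.9] [77.2 39. ]
tub [0.64973878 0.10007917]
```

The handle points at about −98° in the jig frame (cam ≈ 1.71). The slide travel is about 5 mm, and the jig is at about (0.578, −0.046), yaw −0.066. I'll move towards the post with the fingers shut.

{"name": "drive_tool", "arguments": {
  "deltas": [
    [[0.5,-0.3,0],0.3,-1],
    [[1,-0.57,0],0.6,-1],
    [[1,-0.57,0],0.9,-1],
    [[1,-0.57,0],1,-1],
    [[1,-0.57,0],1,-1]
  ]
}}

```text
clock: 0.6
tcp_pos: [0.2904, -0.4692, 0.2223]
tcp_rot: [0.998, -0.064, -0.0, -0.0]
ft_force: [0.6, -0.4, -0.1]
opening: 0.587
gripper_force: 0.0
```

```bash
cat > plan.py <<'E'
# usage: plan.py x y z psi  -> tool-frame deltas in full-scale units
from h import *
import sys
def tool(o,w,psi=None):
    from scipy.spatial.transform import Rotation as R
    M=R.from_quat(o["tcp_rot"]).as_matrix(); d=M.T@(np.array(w)-o["tcp_pos"])/.1
    p0=np.arctan2(M[1,0],M[0,0]); s=0 if psi is None else -(psi-p0)/.5
    return np.round(d,2),round(s,2),p0
if __name__=="__main__":
    o=get_obs(); a=[float(v) for v in sys.argv[1:]]
    print(o["clock"],np.round(o["tcp_pos"],4),np.round(o["ft_force"],1),*tool(o,a[:3],a[3]))
E
python3 plan.py .562 -.134 .14 -.21
```

```text
0.6 [ 0.2904 -0.4692  0.2223] [ 0.6 -0.4 -0.1] [ 2.27 -3.67  0.82] 0.16 -0.1282449727562975
```

{"name": "drive_tool", "arguments": {
  "deltas": [
    [[0.3,-0.5,0],0.16,-1],
    [[0.6,-1,0],0.16,-1],
    [[0.6,-1,0],0.16,-1]
  ]
}}

```text
clock: 0.9
tcp_pos: [0.364, -0.3761, 0.2225]
tcp_rot: [0.995, -0.102, 0.0, -0.001]
ft_force: [0.5, -0.4, -0.2]
opening: 0.31
gripper_force: 0.0
```

{"name": "drive_tool", "arguments": {
  "deltas": [
    [[0.3,-0.5,0],0,-1],
    [[0.7,-1,0],0,-1],
    [[0.7,-1,0],0,-1]
  ]
}}

```text
clock: 1.2
tcp_pos: [0.4535, -0.2929, 0.2222]
tcp_rot: [0.995, -0.102, -0.0, -0.001]
ft_force: [-0.1, -0.4, -0.8]
opening: 0.037
gripper_force: 0.0
```

{"name": "drive_tool", "arguments": {
  "deltas": [
    [[0.3,-0.5,0],0,-1],
    [[0.7,-1,0],0,-1],
    [[0.7,-1,0],0,-1],
    [[0.7,-1,0],0,-1],
    [[0.7,-1,0],0,-1]
  ]
}}

```text
clock: 1.7
tcp_pos: [0.5406, -0.2123, 0.222]
tcp_rot: [0.995, -0.104, -0.001, 0.0]
ft_force: [-0.7, -0.5, -0.3]
opening: 0.008
gripper_force: 0.0
```

```bash
python3 plan.py .562 -.134 .14 -.21
```

```text
1.7 [ 0.5406 -0.2123  0.222 ] [-0.7 -0.5 -0.3] [ 0.05 -0.81  0.82] 0.0 -0.20781034730621756
```

{"name": "drive_tool", "arguments": {
  "deltas": [
    [[0.05,-0.4,0.2],0,-1],
    [[0.05,-0.81,0.6],0,-1],
    [[0.05,-0.81,0.82],0,-1],
    [[0.05,-0.81,0.82],0,-1],
    [[0.05,-0.81,0.82],0,-1]
  ]
}}

```text
clock: 2.2
tcp_pos: [0.5618, -0.1351, 0.1411]
tcp_rot: [0.994, -0.105, -0.0, 0.0]
ft_force: [0.4, 0.3, 0.5]
opening: 0.004
gripper_force: 0.0
```

```bash
python3 plan.py .562 -.134 .06 -.21; python3 -c "
from h import *
snap('wrist','pics/w1.png')"
```

```text
2.2 [ 0.5618 -0.1351  0.1411] [0.4 0.3 0.5] [ 0.   -0.01  0.81] -0.0 -0.21051764025237588
```

View pics/w1.png

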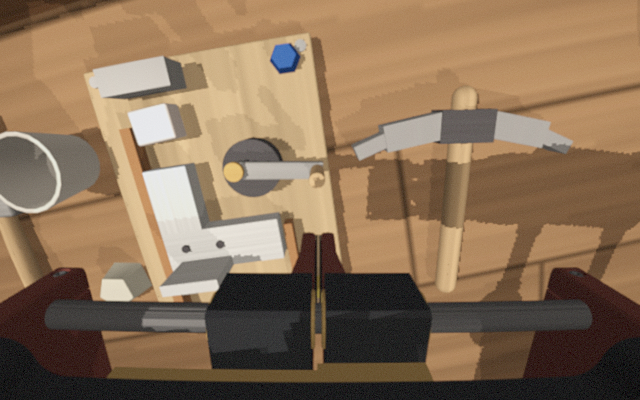

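The wrist view has the cap at (233,172) and the post top at (316,172), with the fingers behind the post. I'll project these to check the pivot.

```bash
cat > arc.py <<'E'
from plan import *
import sys
# arc.py px py back th0 th1 n z : finger tracks tangentially 'back' behind the post; th = handle world angle
def arc(px,py,b,t0,t1,n,z):
    o=get_obs(); out=[]
    for t in np.linspace(t0,t1,n+1)[1:]:
        h=np.array([np.cos(t),np.sin(t)]);g=np.array([-h[1],h[0]])
        d,s,_=tool(o,[*(np.array([px,py])+.070*h-b*g),z],t+np.pi/2); out.append([d.tolist(),s])
    print(o["clock"],np.round(o["tcp_pos"],4),np.round(o["ft_force"],1)); print(out)
if __name__=="__main__":
    a=[float(v) for v in sys.argv[1:]];arc(*a[:5],int(a[5]),a[6])
E
python3 -c "
from h import *
c=load('pics/w1.npy');P=back(c,(233,172),.058);Q=back(c,(316,172),.092);print(P,Q,np.arctan2(*(Q-P)[1::-1]),np.hypot(*(Q-P)[:2]))"
```

```text
[ 0.60722694 -0.07365526  0.058     ] [ 0.59892177 -0.14237995  0.092     ] -1.6910600526291588 0.06922469662127198
```

{"name": "drive_tool", "arguments": {
  "deltas": [
    [[0,0,0.4],0,-1],
    [[0,0,0.81],0,-1],
    [[0,0,0.81],0,-1],
    [[0,0,0.81],0,-1]
  ]
}}

```text
clock: 2.65
tcp_pos: [0.5628, -0.1348, 0.0615]
tcp_rot: [0.994, -0.105, 0.001, 0.0]
ft_force: [1.3, 0.4, 1.3]
opening: 0.005
gripper_force: 0.0
```

```bash
python3 arc.py .6067 -.0725 .016 -1.78 -1.34 6 .061
```

```text
2.65 [ 0.5628 -0.1348  0.0615] [1.3 0.4 1.3]
[[[0.19, 0.01, 0.01], np.float64(-0.15)], [[0.24, 0.01, 0.01], np.float64(-0.3)], [[0.3, 0.02, 0.01], np.float64(-0.44)], [[0.35, 0.02, 0.01], np.float64(-0.59)], [[0.4, 0.01, 0.01], np.float64(-0.74)], [[0.45, 0.0, 0.01], np.float64(-0.88)]]
```

{"name": "drive_tool", "arguments": {
  "deltas": [
    [[0.05,0,0],0,-1],
    [[0.1,0.01,0],-0.05,-1],
    [[0.15,0.01,0],-0.1,-1],
    [[0.19,0.01,0],-0.15,-1],
    [[0.24,0.01,0],-0.3,-1],
    [[0.3,0.02,0],-0.44,-1],
    [[0.35,0.02,0],-0.59,-1],
    [[0.4,0.01,0],-0.74,-1],
    [[0.45,0,0],-0.88,-1],
    [[0.45,0,0],-0.88,-1]
  ]
}}

```text
clock: 3.65
tcp_pos: [0.6072, -0.1436, 0.0599]
tcp_rot: [0.993, 0.116, 0.0, 0.0]
ft_force: [-1.8, -1.8, 0.9]
opening: 0.003
gripper_force: 0.8
```

```bash
python3 arc.py .6067 -.0725 .016 -1.34 -0.9 7 .061
```

```text
3.65 [ 0.6072 -0.1436  0.0599] [-1.8 -1.8  0.9]
[[[0.04, 0.02, -0.01], np.float64(-0.12)], [[0.09, 0.02, -0.01], np.float64(-0.25)], [[0.13, 0.02, -0.01], np.float64(-0.37)], [[0.18, 0.02, -0.01], np.float64(-0.5)], [[0.22, 0.02, -0.01], np.float64(-0.63)], [[0.27, 0.02, -0.01], np.float64(-0.75)], [[0.31, 0.01, -0.01], np.float64(-0.88)]]
```

{"name": "drive_tool", "arguments": {
  "deltas": [
    [[0.04,0.02,-0.01],-0.12,-1],
    [[0.09,0.02,-0.01],-0.25,-1],
    [[0.13,0.02,-0.01],-0.37,-1],
    [[0.18,0.02,-0.01],-0.5,-1],
    [[0.22,0.02,-0.01],-0.63,-1],
    [[0.27,0.02,-0.01],-0.75,-1],
    [[0.31,0.01,-0.01],-0.88,-1]
  ]
}}

```text
clock: 4.35
tcp_pos: [0.6367, -0.1375, 0.0601]
tcp_rot: [0.944, 0.329, -0.001, 0.0]
ft_force: [-1.7, -4.0, -0.5]
opening: 0.004
gripper_force: 2.0
```

```bash
python3 arc.py .6067 -.0725 .016 -0.9 -0.5 7 .061
```

```text
4.35 [ 0.6367 -0.1375  0.0601] [-1.7 -4.  -0.5]
[[[0.05, 0.01, -0.01], np.float64(-0.11)], [[0.09, 0.02, -0.01], np.float64(-0.23)], [[0.13, 0.02, -0.01], np.float64(-0.34)], [[0.17, 0.02, -0.01], np.float64(-0.46)], [[0.21, 0.02, -0.01], np.float64(-0.57)], [[0.25, 0.02, -0.01], np.float64(-0.68)], [[0.29, 0.01, -0.01], np.float64(-0.8)]]
```

{"name": "drive_tool", "arguments": {
  "deltas": [
    [[0.05,0.01,-0.01],-0.11,-1],
    [[0.09,0.02,-0.01],-0.23,-1],
    [[0.13,0.02,-0.01],-0.34,-1],
    [[0.17,0.02,-0.01],-0.46,-1],
    [[0.21,0.02,-0.01],-0.57,-1],
    [[0.25,0.02,-0.01],-0.68,-1],
    [[0.29,0.01,-0.01],-0.8,-1]
  ]
}}

```text
clock: 5.05
tcp_pos: [0.66, -0.1204, 0.0606]
tcp_rot: [0.86, 0.51, -0.001, 0.0]
ft_force: [0.5, -4.9, -3.6]
opening: 0.009
gripper_force: 2.0
```

```bash
python3 arc.py .6067 -.0725 .016 -0.5 -0.14 7 .061
```

```text
5.05 [ 0.66   -0.1204  0.0606] [ 0.5 -4.9 -3.6]
[[[0.04, 0.01, -0.0], np.float64(-0.1)], [[0.08, 0.02, -0.0], np.float64(-0.21)], [[0.11, 0.02, -0.0], np.float64(-0.31)], [[0.15, 0.02, -0.0], np.float64(-0.41)], [[0.19, 0.02, -0.0], np.float64(-0.51)], [[0.22, 0.02, -0.0], np.float64(-0.62)], [[0.26, 0.01, -0.0], np.float64(-0.72)]]
```

{"name": "drive_tool", "arguments": {
  "deltas": [
    [[0.04,0.01,0],-0.1,-1],
    [[0.08,0.02,0],-0.21,-1],
    [[0.11,0.02,0],-0.31,-1],
    [[0.15,0.02,0],-0.41,-1],
    [[0.19,0.02,0],-0.51,-1],
    [[0.22,0.02,0],-0.62,-1],
    [[0.26,0.01,0],-0.72,-1],
    [[0.26,0.01,0],-0.72,-1]
  ]
}}

```text
clock: 5.85
tcp_pos: [0.6739, -0.0975, 0.0608]
tcp_rot: [0.755, 0.656, -0.0, 0.0]
ft_force: [0.5, -2.7, -1.8]
opening: 0.004
gripper_force: 1.3
```

```bash
python3 arc.py .6067 -.0725 .016 -0.14 -0.066 2 .061; python3 -c "
from h import *
snap('wrist','pics/w2.png');snap('side','pics/s2.png')
a=cv2.imread('pics/w2.png');b=cv2.imread('pics/s2.png')[205:305,260:400]
cv2.imwrite('pics/s2b.png',cv2.resize(b,None,fx=5.5,fy=5.5,interpolation=2))"
```

```text
5.85 [ 0.6739 -0.0975  0.0608] [ 0.5 -2.7 -1.8]
[[[0.02, 0.01, -0.0], np.float64(-0.08)], [[0.05, 0.01, -0.0], np.float64(-0.15)]]
```

View pics/w2.png

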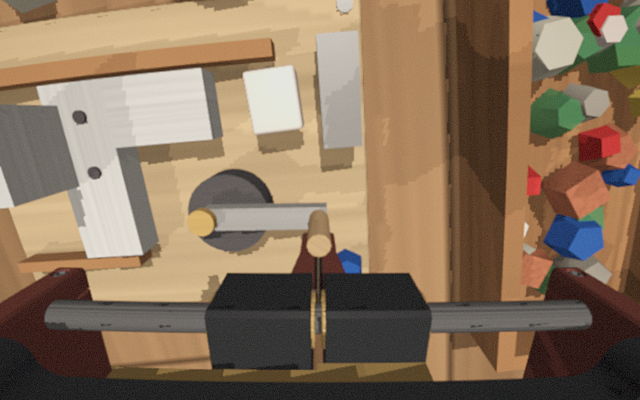

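Wrist view: cap at (201,222), post top at (319,245), rail upper edge from (0,70) to (272,40), and the front board edge from (360,0) to (368,235).

```bash
python3 -c "
from h import *
c=load('pics/w2.npy')
def ang(a,za,b,zb):
    P=back(c,a,za);Q=back(c,b,zb);print(P,Q,np.arctan2(*(Q-P)[1::-1]),np.hypot(*(Q-P)[:2]))
ang((201,222),.058,(319,245),.092)
ang((0,70),.034,(272,40),.034)
ang((368,235),.018,(360,0),.018)
ang((20,263),.034,(150,254),.034)
ang((218,206),.052,(326,205),.052)
"
```

```text
[ 0.60843676 -0.07188722  0.058     ] [ 0.67687529 -0.08054675  0.092     ] -0.12586122522281287 0.06898419460872954
[0.49598905 0.03434311 0.034     ] [0.664518   0.02275689 0.034     ] -0.06864111159454894 0.16892675204198043
[ 0.70922577 -0.11120739  0.018     ] [0.71921523 0.04106264 0.018     ] 1.505286589934483 0.15259734277022657
[ 0.45459548 -0.09187528  0.034     ] [ 0.55529801 -0.09745315  0.034     ] -0.0553329710905943 0.10085688619917653
[ 0.61835413 -0.06525048  0.052     ] [ 0.68219388 -0.07365153  0.052     ] -0.13084411327267917 0.06439015398574056
```

View pics/s2b.png

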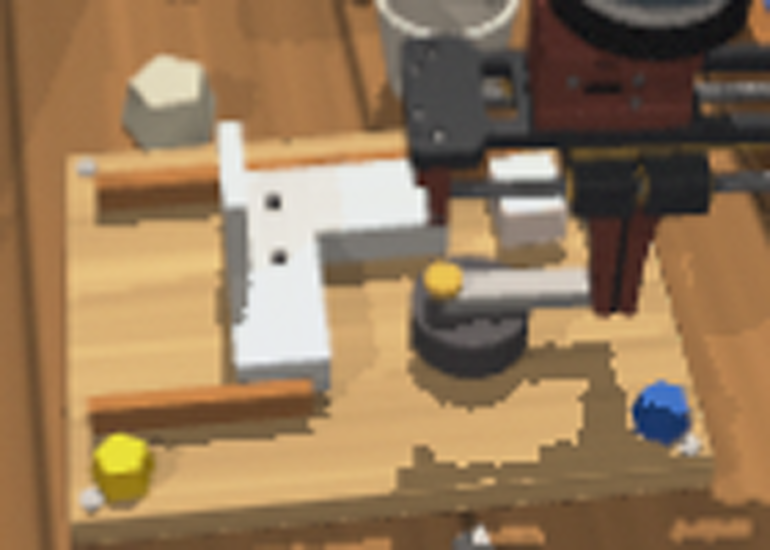

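The cam is 0.06 rad short, so I'll push about 4.5 mm more. The slide hasn't moved.

{"name": "drive_tool", "arguments": {
  "deltas": [
    [[0.015,0.003,0],-0.04,-1],
    [[0.03,0.005,0],-0.08,-1],
    [[0.045,0.005,0],-0.13,-1],
    [[0.045,0.005,0],-0.13,-1],
    [[0.045,0.005,0],-0.13,-1]
  ]
}}

```text
clock: 6.45
tcp_pos: [0.6749, -0.0928, 0.0618]
tcp_rot: [0.733, 0.68, 0.0, 0.0]
ft_force: [1.1, -3.0, -2.6]
opening: 0.005
gripper_force: 1.6
```

```bash
python3 -c "
from h import *
snap('wrist','pics/w3.png');o=get_obs();print(o['tcp_pos'],o['ft_force'])
a=cv2.imread('pics/w3.png')[180:280,170:350];cv2.imwrite('pics/w3b.png',cv2.resize(a,None,fx=4,fy=4,interpolation=2))"
```

```text
[ 0.67484734 -0.09282018  0.06177496] [ 2.30476759 -3.34260069 -1.85050045]
```

View pics/w3b.png

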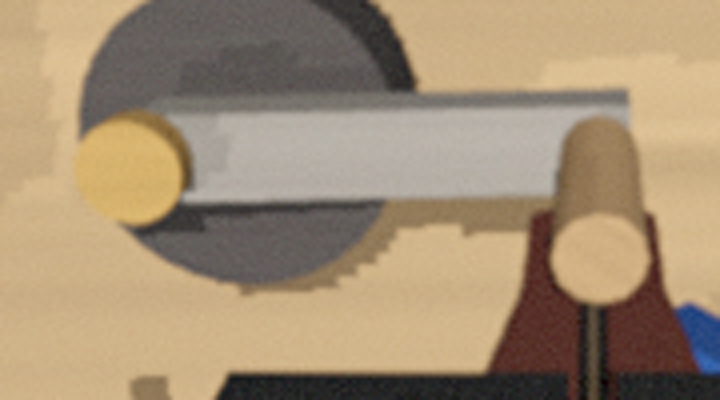

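In the crop (4×, origin (170,180)): cap at (131,174), post top at (600,259), handle near edge (200,205)–(555,195), far edge (190,112)–(628,107).

```bash
python3 -c "
from h import *
c=load('pics/w3.npy')
def ang(a,za,b,zb):
    f=lambda p:((p[0]+.5)/4-.5+170,(p[1]+.5)/4-.5+180)
    P=back(c,f(a),za);Q=back(c,f(b),zb);print(P,Q,np.arctan2(*(Q-P)[1::-1]),np.hypot(*(Q-P)[:2]))
ang((131,174),.058,(600,259),.092)
ang((200,205),.052,(555,195),.052)
ang((190,112),.052,(628,107),.052)
"; python3 plan.py .677 -.13 .061 1.505
```

```text
[ 0.60813139 -0.07261567  0.058     ] [ 0.67701939 -0.0758578   0.092     ] -0.047029121408295 0.06896425287585953
[ 0.61525442 -0.08045301  0.052     ] [ 0.66986204 -0.08283737  0.052     ] -0.04363592013192319 0.0546596462744015
[ 0.61627185 -0.06550218  0.052     ] [ 0.68191469 -0.06964185  0.052     ] -0.06298015810609515 0.06577323439852832
6.5 [ 0.6748 -0.0928  0.0618] [ 2.3 -3.3 -1.9] [-0.37  0.05  0.01] -0.02 1.4956590927642082
```

The cam is at zero within about 0.015 rad. I'll back off, rise, and go behind the plate.

{"name": "drive_tool", "arguments": {
  "deltas": [
    [[-0.15,0,0],0,-1],
    [[-0.37,0,0],0,-1],
    [[-0.37,0,0],0,-1],
    [[-0.37,0,-0.4],0,-1],
    [[-0.37,0,-0.8],0,-1],
    [[-0.37,0,-0.8],0,-1],
    [[-0.37,-0.5,-0.8],0,-1],
    [[-0.2,-1,-0.8],0,-1],
    [[-0.2,-1,-0.8],0,-1]
  ]
}}

```text
clock: 7.4
tcp_pos: [0.568, -0.1029, 0.1387]
tcp_rot: [0.733, 0.68, -0.001, -0.004]
ft_force: [1.0, -0.0, -0.0]
opening: 0.001
gripper_force: 0.0
```

```bash
python3 plan.py .484 -.015 .14 1.505
```

```text
7.4 [ 0.568  -0.1029  0.1387] [ 1. -0. -0.] [ 0.81 -0.9  -0.  ] -0.02 1.4966689316746253
```

{"name": "drive_tool", "arguments": {
  "deltas": [
    [[0.4,-0.45,0],-0.02,-1],
    [[0.8,-0.9,0],-0.02,-1],
    [[0.81,-0.9,0],-0.02,-1],
    [[0.81,-0.9,0.4],-0.02,-1],
    [[0.81,-0.9,0.79],-0.02,-1],
    [[0.81,-0.9,0.79],-0.02,-1],
    [[0.81,-0.9,0.79],-0.02,-1]
  ]
}}

```text
clock: 8.1
tcp_pos: [0.49, -0.0177, 0.0632]
tcp_rot: [0.73, 0.684, -0.0, -0.0]
ft_force: [-0.0, -0.2, 0.5]
opening: 0.009
gripper_force: 0.0
```

```bash
python3 plan.py .5057 -.0167 .06 1.505; python3 -c "
from h import *
snap('wrist','pics/w4.png')"
```

```text
8.1 [ 0.49   -0.0177  0.0632] [-0.  -0.2  0.5] [0.02 0.16 0.03] 0.0 1.5059267835654337
```

View pics/w4.png

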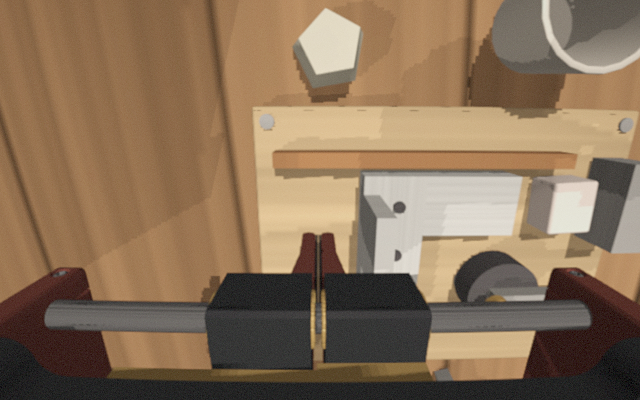

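The finger is right behind the plate, which spans about (360,190)–(395,275). I'll push slowly, stopping short of the end, then watch the force.

{"name": "drive_tool", "arguments": {
  "deltas": [
    [[0.01,0.06,0.02],0,-1],
    [[0.01,0.11,0.02],0,-1],
    [[0.01,0.16,0.02],0,-1],
    [[0.01,0.2,0.02],0,-1],
    [[0.01,0.23,0.02],0,-1],
    [[0.01,0.26,0.02],0,-1],
    [[0.01,0.29,0.02],0,-1],
    [[0.01,0.32,0.02],0,-1],
    [[0.01,0.35,0.02],0,-1],
    [[0.01,0.38,0.02],0,-1],
    [[0.01,0.41,0.02],0,-1],
    [[0.01,0.43,0.02],0,-1],
    [[0.01,0.45,0.02],0,-1],
    [[0.01,0.45,0.02],0,-1]
  ],
  "squeeze": 40
}}

```text
clock: 9.55
tcp_pos: [0.5352, -0.0198, 0.0605]
tcp_rot: [0.73, 0.684, 0.0, 0.0]
ft_force: [-2.4, -0.8, 2.5]
opening: 0.006
gripper_force: 1.3
```

{"name": "drive_tool", "arguments": {
  "deltas": [
    [[0,0.015,0],0,-1],
    [[0,0.03,0],0,-1],
    [[0,0.03,0],0,-1]
  ]
}}

```text
clock: 9.85
tcp_pos: [0.5379, -0.02, 0.0605]
tcp_rot: [0.73, 0.684, -0.0, -0.0]
ft_force: [-3.4, -0.5, 1.8]
opening: 0.004
gripper_force: 2.0
```

{"name": "drive_tool", "arguments": {
  "deltas": [
    [[0,0.01,0],0,-1],
    [[0,0.02,0],0,-1],
    [[0,0.02,0],0,-1]
  ]
}}

```text
clock: 10.15
tcp_pos: [0.5399, -0.0201, 0.0605]
tcp_rot: [0.73, 0.684, 0.0, -0.0]
ft_force: [-3.7, 0.9, 3.1]
opening: 0.004
gripper_force: 2.1
```

{"name": "drive_tool", "arguments": {
  "deltas": [
    [[0,0.01,0],0,-1],
    [[0,0.02,0],0,-1],
    [[0,0.02,0],0,-1]
  ]
}}

```text
clock: 10.45
tcp_pos: [0.542, -0.0203, 0.0606]
tcp_rot: [0.73, 0.684, 0.0, 0.0]
ft_force: [-4.1, -0.4, 2.1]
opening: 0.002
gripper_force: 2.0
```

{"name": "drive_tool", "arguments": {
  "deltas": [
    [[0,0.01,0],0,-1],
    [[0,0.02,0],0,-1],
    [[0,0.02,0],0,-1]
  ]
}}

```text
clock: 10.75
tcp_pos: [0.544, -0.0204, 0.0606]
tcp_rot: [0.73, 0.684, 0.0, 0.0]
ft_force: [-4.3, 0.5, 1.9]
opening: 0.0
gripper_force: 2.1
```

{"name": "drive_tool", "arguments": {
  "deltas": [
    [[0,0.01,0],0,-1],
    [[0,0.02,0],0,-1],
    [[0,0.02,0],0,-1]
  ]
}}

```text
clock: 11.05
tcp_pos: [0.5449, -0.0204, 0.0605]
tcp_rot: [0.73, 0.684, -0.001, -0.001]
ft_force: [-8.1, 0.9, 4.9]
opening: 0.008
gripper_force: 4.5
```

Force is rising (8 N), so the slide has probably reached its stop. One more small press to confirm, then I'll look.

{"name": "drive_tool", "arguments": {
  "deltas": [
    [[0,0.01,0],0,-1],
    [[0,0.02,0],0,-1],
    [[0,0.02,0],0,-1]
  ]
}}

```text
clock: 11.35
tcp_pos: [0.5449, -0.0204, 0.0606]
tcp_rot: [0.73, 0.684, -0.003, -0.003]
ft_force: [-18.3, 1.0, 9.0]
opening: 0.003
gripper_force: 9.2
```

{"name": "drive_tool", "arguments": {
  "deltas": [
    [[0,-0.1,0],0,-1],
    [[0,-0.4,0],0,-1],
    [[0,-0.5,0],0,-1],
    [[0,-0.5,-0.5],0,-1],
    [[0,-0.5,-1],0,-1],
    [[0,-0.5,-1],0,-1],
    [[0,-1,-1],0,-1],
    [[0,-1,-1],0,-1],
    [[0,-1,-1],0,-1],
    [[0,-1,-1],0,-1]
  ]
}}

```text
clock: 12.35
tcp_pos: [0.4492, -0.0143, 0.1613]
tcp_rot: [0.73, 0.684, 0.001, 0.001]
ft_force: [0.0, -0.5, 0.4]
opening: 0.007
gripper_force: 0.0
```

```bash
python3 -c "
from h import *
snap('side','pics/s5.png');snap('scene','pics/c5.png');print(get_obs()['ft_force'])
b=cv2.imread('pics/s5.png')[205:305,260:400];a=cv2.imread('pics/c5.png')[195:325,215:385]
r=cv2.resize
cv2.imwrite('pics/e.png',r(b,None,fx=5.5,fy=5.5,interpolation=2));cv2.imwrite('pics/f.png',r(a,None,fx=4.6,fy=4.6,interpolation=2))"
```

```text
[ 0.11849167 -0.35499295 -0.52474664]
```

View pics/e.png

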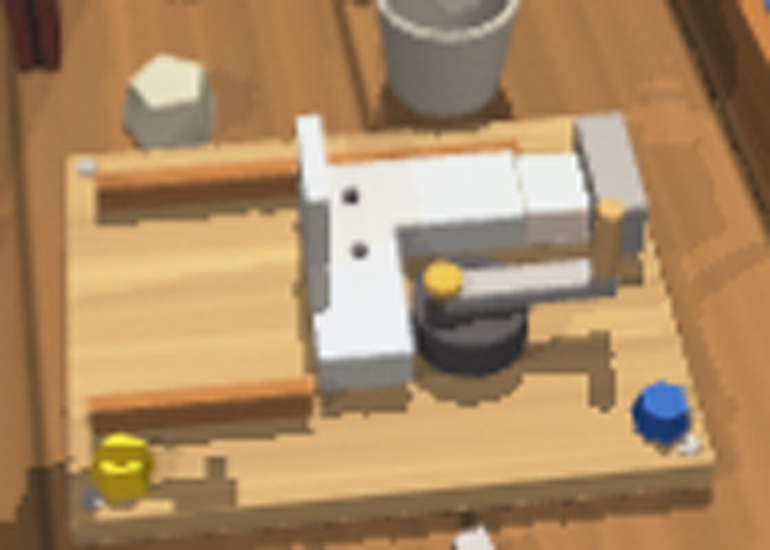

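The slide is home, with the stone between the tongue tip at (525,210) and the stop at (580,190). The handle points forward and the arm is clear.

```bash
python3 -c "
from cell import *
print(hand_in())"
```

```text
the job is handed in; nothing more can be done
None
```

The jig is closed and handed in: the cam is at its low point (within about 0.015 rad by the wrist camera), then the slide was pushed to its hard stop with the stone against the end stop, and the arm finished clear at about 12 s.

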